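Hang the tea strainer in the bayonet collar and lock it

ROBOT

A 6-joint arm with a two-finger parallel gripper is mounted at the origin on a cart in front of the work surface, level with it; the furniture and walls round the work are solid. World frame = base frame: x ahead of the robot, y to its left, z up, the work surface at z = 0. Lengths are in m, angles in rad, forces in N, time in s.
With the tool pointing down it reaches from about 0.225 to 0.875 m from the base axis. Payload 3.4 kg.
Tool frame: the origin (TCP) lies at the very end of the fingers, on their centre line; the grasp point (between the pads) lies 19 mm behind it; x points along the fingers, z is the direction in which the jaws open and shut, and the axes are right-handed (so a half turn about x gives the same grasp; the last joint's range is limited). The gripper opens to 85 mm and grips with 20 to 120 N. Pads are 22 mm wide; open, the fingers measure 114 mm over their backs; the gripper's body (76 mm by 85 mm) begins 54 mm behind the grasp point. The pads swing forward as they close: fully open they stand 13 mm farther back than shut.
Start: joints at [1.171, 0.276, 1.505, -0, 1.361, -0.121], TCP at [0.158, 0.553, 0.211] pointing down, gripper open.
Joint ranges: [-2.89, 2.89], [-0.75, 2.08], [0.22, 2.7], [-1.18, 4.32], [0.11, 2.71], [-2.7, 2.7]. Speed limits (rad/s): [2.57, 2.57, 3.14, 3.14, 3.14, 3.14].

INTERFACE

Orientations are given as a unit quaternion [w, x, y, z].
In Python, from rig import manip, viewer, finder gives the robot as it stands.
- The arm moves only by the tool move_arm, never from a script. Its argument "rows" is a list of rows, each a list of 3 entries, a list of its own where there are three numbers: the shift along the tool's x, y, z in mm, then the turn about the tool's x in rad, then the finger opening in mm, from 0 to 85.4. A call has 1 to 8 rows; each row is the pose to reach, as a shift and turn from the pose measured when the call began, along the tool's axes at that moment; what a row does not reach only later rows make up. A row lasts 1/12 s, in which the tool goes at most 41.7 mm and 7.16 degrees, less where a joint would pass 70% of its speed; a pose out of reach is approached as far as the arm can. A call with a gripper value outside its range is refused whole. The fingers move at their own pace and stop on an object; "force" is the grip in N (left out, the last holds). Time passes only in rows, so rows that repeat a pose let the fingers close. It gives the time, the measured TCP pose, the force and the opening at its end, in the units of the state.
- manip.get_state(): the state, without advancing time (a new reading comes with each control period).
- viewer.get_image(name): name is "scene" or "side" or "wrist"; returns the picture (400x640x3 uint8, red, green, blue); there is no depth.
- viewer.get_calibration(name): a dict with "mtx" (3x3 intrinsics, pixels), "R" (3x3) and "t" (3): a world point X has camera coordinates R X + t. Camera axes: x right, y down, z forward; pixel columns grow to the right and rows downward; lengths in m; the calibration is good to about 2 mm. The wrist camera is an equidistant fisheye: a pixel r from the principal point sees the ray r / f radians off the axis. A picture is of the moment at which its call begins: read the wrist's pose just before it. get_calibration takes no time and is no camera call; for the wrist camera it gives the pose at the moment of the call.
- manip.sign_off(): hands the job in, once; it reports no verdict.
Trained networks look in the newest picture that a camera, given by its name, has taken for a name from the list of things; names that differ only in an ending like _2 or _b are one class to them, and where a whole thing is asked for, a point or a joint stands for the part that bears it (a point fixed in the world has none). Each returns a list of dicts, best first, with "score" (0 to 1); they miss things now and then, are a little off and sometimes report something else, mostly with a low value. They report only what shows in the picture. A call takes as long as a camera call.
- finder.look_for(target, camera): "centre" ([column, row] in pixels, amid what is visible of it).
- finder.trace(target, camera): "mask" (400x640 bool, what is visible of it) and "centre" ([column, row] in pixels, amid what is visible of it).
The state is a dict: "clock": time; "qpos": joint angles; "qd": joint speeds; "effort": joint torques, N m; "position": TCP position; "ee_rot": TCP orientation; "contact_force": force on the tool from outside, world axes, zero at the start; "moment": the same for the moment, N m; "width": finger opening in m.
Only numpy, scipy, OpenCV 4.12 (cv2) and the standard library are available. Lean on these libraries where they do the work, as an engineer would, in place of code of your own. Each camera call takes 0.05 s, during which the arm holds its last target.

TASK

Take the tea strainer by its wooden grip bar and hang it in the collar of the filter stand, above the tumbler: lower its two lugs through the gaps in the collar onto the track, then turn it clockwise (seen from above) under the hooks with light downward pressure until you feel both lugs drop into the locking notches, push them fully home, and let go. Work gently: the collar must never take more than 25 N from the strainer, whether pressed down or twisted against the notches (where a twist of one newton-metre is already too much). Leave the tumbler and everything else standing where it is.

Things in the scene. Friction and masses are not known exactly. Their poses are not given: they have to be found in the camera images.
- strainer: Round steel tea strainer, loose, 0.13 to 0.21 kg, standing upright on the worktop; 60 mm across the rim, basket 31 mm deep, wooden grip bar over it, 83 mm tall in all. Two lugs stick out from its rim at its +x and -x. Origin at the centre of its underside, z up. It is the same after half a turn.
- strainer_grip (a point): Middle of the wooden grip bar, on the strainer's axis, 76 mm above its underside; axes as the strainer's. The bar lies along x: 48 mm long, 10 mm thick (y), 14 mm tall (z), held near its ends (21 mm from the middle) by two 5 mm wire legs from the rim.
- strainer_lugs (a point): Point on the strainer's axis level with the undersides of its two steel lugs, 25 mm above its underside; axes as the strainer's. The lugs lie along +x and -x, under the ends of the bar, reach to 42 mm from the axis, and are 8 mm wide and 5 mm thick.
- stand: Steel filter stand, fixed to the worktop: foot plate 150 x 120 x 8 mm, two columns at its x = 66 mm, y = +-36 mm, 146 mm tall, and a level bayonet collar of 102 mm outer diameter, its axis upright through the stand's origin (underside of the foot, z up). The basket hangs in the collar's 65 mm opening, clear above the tumbler.
- ring_center (a point): Point on the collar's axis level with its track floor, 135 mm above the worktop; axes as the stand's. The lugs slide on this flat floor (radius 32.5 to 44 mm), inside a wall of 44.5 mm radius. From the gaps they can turn only clockwise seen from above, up to an end stop at about 75 degrees; on the floor, strainer_lugs is level with this point.
- hook_top (a point): Point on the collar's axis level with the top of its hooks, 11 mm above the track floor; axes as the stand's. The hooks are a lip 3 mm thick (underside 8 mm above the floor) that covers the track (radius 32.5 to 51 mm) except at two entry gaps, 14 mm wide, at +x and -x, through which the lugs go down.
- notch_floor (a point): Point on the collar's axis 5.5 mm below the track floor: strainer_lugs is here when locked. The two opposite notches, 12 mm wide, lie at one angle clockwise from the gaps, 30 to 65 degrees, new each time, in no pose given. Stiff plungers fill them flush with the floor: 4 N down (more than the strainer's weight) sinks both and they stay down. The floor elsewhere is rigid: feel for it.
- glass: tumbler of clear glass, 78 mm across, 86 mm tall, open at the top, standing on the stand's foot under the collar; origin at the centre of its underside
- teaspoon: steel teaspoon, 132 x 26 x 9 mm, lying beside the strainer; origin at the centre of its underside
- mug: white mug with spots, 78 x 114 mm, 93 tall; origin at the centre of its underside
- croissant: croissant, 59 x 119 x 39 mm; origin at the centre of its underside
- jam_cup_red: portion cup of jam with a red lid, 64 x 58 x 27 mm, beside the stand; origin at the centre of its underside
- jam_cup_orange: portion cup of jam with an orange lid, 64 x 58 x 27 mm; origin at the centre of its underside
- coffee_cup: white coffee cup with a handle, 83 x 76 x 54 mm; origin at the centre of its underside

How it is judged:
On the way, in this order (a step that is already met when the one before it is completed fails the run):
1. the strainer is lifted at least 60 mm off the worktop (height (world z) of strainer above 0.06 m), for 0.1 s.
2. the strainer hangs in the collar with its lugs through the gaps, on the track under hook height (z of strainer_lugs in the frame of ring_center between -0.0025 and 0.003 m and horizontal distance between strainer_lugs and ring_center below 0.004 m and angle between strainer's own z axis and vertical below 0.08 rad), for 0.1 s.
At the end, for the whole second after the job is handed in: The strainer hangs at rest in the collar with both lugs down in the locking notches: lug undersides 3.5 to 8 mm below the track floor, axis within 4 mm of the collar's, tilt under 0.05 rad (z of strainer_lugs in the frame of ring_center between -0.008 and -0.0035 m and horizontal distance between strainer_lugs and ring_center below 0.004 m and angle between strainer's own z axis and vertical below 0.05 rad and linear speed of strainer below 0.02 m/s and angular speed of strainer below 0.2 rad/s); the robot touches nothing.
It fails at once if more than 25 N between the strainer and the stand (contact force between strainer and stand above 25 N).
It fails at once if a bystander moved more than 30 mm, or the tumbler, mug or coffee cup tipped (distance of any of glass, teaspoon, mug, croissant, jam_cup_red, jam_cup_orange, coffee_cup from where it was at the start of the episode above 0.03 m or angle between any of glass, mug, coffee_cup's own z axis and vertical above 0.3 rad).
It also fails if it takes over 58 s, if anything falls off the work surface, if the arm or the gripper's body presses on something with over 40 N, if the wrist force passes 120 N, or if a joint passes its speed limit or range.

## Working session

There is one attempt and no reset: what is moved stays moved. The work goes in short steps, Python scripts to look and compute and a tool call to move; the robot and the scene stay as the last step left them, time stands still between calls to the robot, and variables do not carry over. Pictures are saved under pics/ and viewed, and the job is handed in when it is done.

Besides the shell and the picture viewer there is one more tool, called after "Emit:" as a command line: name --argument value ..., lists and objects as JSON in quotes. move_arm: Moves the arm, as the interface text tells. Its arguments: {"type":"object","properties":{"rows":{"type":"array"},"force":{"type":"number"}},"required":["rows"]}

```bash
ls; mkdir -p pics; cat > h.py <<'E'
import numpy as np, cv2
from rig import manip, viewer, finder
def save(n,f):
    im=viewer.get_image(n); cv2.imwrite('pics/'+f,im[:,:,::-1]); return im
def ray(cam,px,c=None):
    c=c or viewer.get_calibration(cam); K=np.array(c['mtx']);R=np.array(c['R']);t=np.array(c['t'])
    u=(px[0]-K[0,2])/K[0,0]; v=(px[1]-K[1,2])/K[1,1]
    if cam=='wrist':
        r=np.hypot(u,v); d=np.array([u/r*np.sin(r),v/r*np.sin(r),np.cos(r)]) if r>0 else np.array([0,0,1.])
    else: d=np.array([u,v,1.])
    return -R.T@t, R.T@d
def atz(cam,px,z,c=None):
    o,d=ray(cam,px,c); return o+d*(z-o[2])/d[2]
def proj(cam,X,c=None):
    c=c or viewer.get_calibration(cam); K=np.array(c['mtx']);p=np.array(c['R'])@np.array(X)+np.array(c['t'])
    if cam=='wrist':
        r=np.hypot(p[0],p[1]);th=np.arctan2(r,p[2]);p=np.array([p[0]/r*th,p[1]/r*th,1])
    else: p=p/p[2]
    return np.array([K[0,0]*p[0]+K[0,2],K[1,1]*p[1]+K[1,2]])
E
python3 - <<'E'
from h import *
for n in ['scene','side','wrist']:
    save(n,f'{n}0.png')
    for t in ['strainer','strainer_grip','strainer_lugs','stand','glass','ring_center','hook_top']:
        try:
            print(n,t,[(np.round(d['centre']),round(d['score'],2)) for d in finder.look_for(t,n)[:3]])
        except Exception as e: print(n,t,e)
print(manip.get_state())
for n in ['scene','side','wrist']:
    c=viewer.get_calibration(n);print(n,c)
E
```

```text
pics
scene strainer [(array([284., 166.]), 0.54)]
scene strainer_grip [(array([283., 169.]), 0.43)]
scene strainer_lugs [(array([282., 168.]), 0.62)]
scene stand [(array([387., 252.]), 0.63)]
scene glass [(array([386., 260.]), 0.65)]
scene ring_center [(array([388., 255.]), 0.88)]
scene hook_top [(array([389., 252.]), 0.96), (array([390., 257.]), 0.24)]
side strainer [(array([316., 270.]), 0.59)]
side strainer_grip [(array([316., 267.]), 0.77)]
side strainer_lugs [(array([320., 270.]), 0.64)]
side stand [(array([309., 160.]), 0.65)]
side glass [(array([316., 170.]), 0.74)]
side ring_center [(array([311., 160.]), 0.6)]
side hook_top [(array([308., 162.]), 0.64)]
wrist strainer []
wrist strainer_grip []
wrist strainer_lugs []
wrist stand [(array([ 56., 386.]), 0.88)]
wrist glass [(array([ 40., 386.]), 0.86)]
wrist ring_center [(array([ 54., 387.]), 0.9)]
wrist hook_top [(array([ 55., 385.]), 0.94)]
{'clock': 1.2, 'qpos': array([ 1.17098880e+00,  2.75891673e-01,  1.50489750e+00, -2.22678535e-05,
        1.36069601e+00, -1.20983753e-01]), 'qd': array([-0.00029603,  0.00090821,  0.0008953
[... 907 characters left out ...]
       , 438.51176093, 199.57411741],
       [  0.        ,   0.        ,   1.        ]]), 'R': array([[-0.99981745,  0.01617066,  0.01017753],
       [ 0.00134713,  0.59099727, -0.80667243],
       [-0.01905932, -0.80651146, -0.59091117]]), 't': array([0.44442468, 0.09993823, 1.99161186])}
wrist {'mtx': array([[309.70691629,   0.        , 318.32212078],
       [  0.        , 309.70691629, 197.91696118],
       [  0.        ,   0.        ,   1.        ]]), 'R': array([[ 2.74467599e-01,  9.61596330e-01,  1.89405881e-04],
       [ 9.13216178e-01, -2.60720176e-01,  3.13147253e-01],
       [ 3.01170631e-01, -8.57758063e-02, -9.49704566e-01]]), 't': array([-0.5764321 , -0.04106515,  0.3799255 ])}
```

View pics/scene0.png

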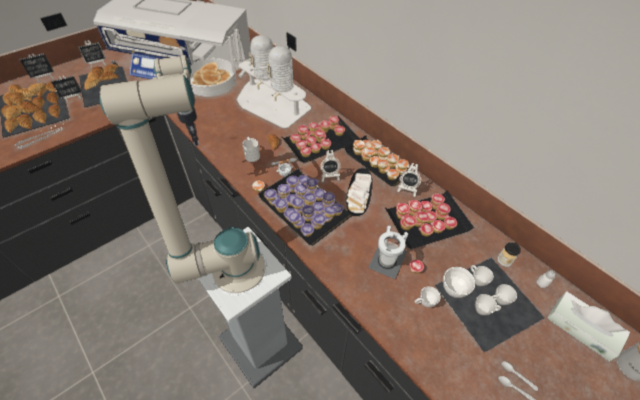

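View pics/side0.png

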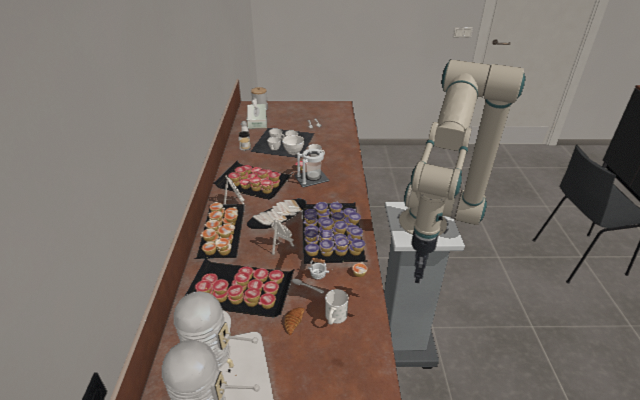

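View pics/wrist0.png

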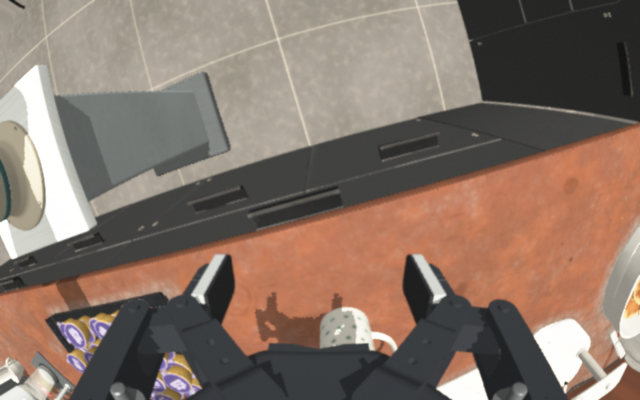

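```bash
python3 - <<'E'
from h import *
print('strainer', atz('scene',(283,168),.045),atz('side',(316,269),.045))
print('ring', atz('scene',(388,253),.135),atz('side',(310,161),.135))
E
```

```text
strainer [0.462862   0.31628341 0.045     ] [0.48197763 0.34140612 0.045     ]
ring [ 0.45585028 -0.38662909  0.135     ] [ 0.5106071  -0.30582732  0.135     ]
```

```bash
cat >> h.py <<'E'
def Rq(q):
    w,x,y,z=q; from scipy.spatial.transform import Rotation as Ro
    return Ro.from_quat([x,y,z,w]).as_matrix()
def to(X,zdir=None):
    """shift mm in tool axes, turn rad so tool z aligns with heading zdir (world yaw, mod pi)"""
    s=manip.get_state(); R=Rq(s['ee_rot']); d=R.T@(np.array(X)-s['position'])*1000
    out=[np.round(d,1)]
    a=np.arctan2(R[1,2],R[0,2])
    if zdir is not None:
        w=(zdir-a+np.pi/2)%np.pi-np.pi/2   # world yaw change; tool x is down
        out.append(-w)
    print('shift',out,'toolz yaw',a,'q6',s['qpos'][5],'tool x',R[:,0].round(4),'clk',s['clock'],'pos',s['position'].round(4),'F',s['contact_force'].round(2),'w',s['width'])
E
python3 - <<'E'
from h import *
c=viewer.get_calibration('wrist');R=np.array(c['R']);C=-R.T@c['t'];s=manip.get_state();T=Rq(s['ee_rot'])
print('cam in tool',T.T@(C-s['position']),'cam fwd in tool',T.T@R[2],'tool axes world\n',T.round(3))
to([0.40,0.27,0.25],0)
E
```

```text
cam in tool [-0.16315449  0.08043011  0.00127955] cam fwd in tool [ 9.49715436e-01 -3.13114172e-01  3.26297281e-04] tool axes world
 [[ 0.    -0.961  0.275]
 [ 0.     0.275  0.961]
 [-1.    -0.     0.   ]]
shift [array([ -39.4, -310.2, -205.4]), np.float64(1.2919771940156872)] toolz yaw 1.2919771940156872 q6 -0.12098375310631612 tool x [ 1.e-04  1.e-04 -1.e+00] clk 1.2 pos [0.1583 0.5528 0.2106] F [-0.12 -0.25 -0.65] w 0.08512797552857969
```

```bash
python3 - <<'E'
from h import *
to([0.43,0.33,0.25],1.29)
E
```

```text
shift [array([ -39.4, -322.6, -139.4]), np.float64(0.0019771940156871892)] toolz yaw 1.2919771940156872 q6 -0.12098375310631612 tool x [ 1.e-04  1.e-04 -1.e+00] clk 1.2 pos [0.1583 0.5528 0.2106] F [-0.12 -0.25 -0.65] w 0.08512797552857969
```

Emit:
move_arm --rows '[[[-39,-322,-139],0,85],[[-39,-322,-139],0,85],[[-39,-322,-139],0,85],[[-39,-322,-139],0,85],[[-39,-322,-139],0,85],[[-39,-322,-139],0,85],[[-39,-322,-139],0,85],[[-39,-322,-139],0,85]]'

```text
clock: 1.87
position: [0.4158, 0.3414, 0.2479]
ee_rot: [0.565, -0.426, 0.564, 0.426]
contact_force: [0.6, 0.5, -0.8]
width: 0.0849
```

```bash
python3 - <<'E'
from h import *
to([0.43,0.33,0.25],1.29)
E
```

```text
shift [array([ -2.1, -16.8,  -7. ]), np.float64(0.002030636861803714)] toolz yaw 1.2920306368618037 q6 -0.7341204812960759 tool x [ 5.e-04  5.e-04 -1.e+00] clk 1.8667 pos [0.4158 0.3414 0.2479] F [ 0.61  0.53 -0.84] w 0.08492189369622924
```

```bash
python3 - <<'E'
from h import *
save('wrist','w1.png')
to([0.43,0.33,0.25],1.29)
for t in ['strainer','strainer_grip','strainer_lugs']:
    r=finder.look_for(t,'wrist')[:3]
    print(t,[(np.round(d['centre']),round(d['score'],2)) for d in r])
E
```

```text
shift [array([-1.3, -8.1, -4.2]), np.float64(-0.0034255324336021076)] toolz yaw 1.286574467566398 q6 -0.7365074976736731 tool x [ 0.009  -0.0048 -0.9999] clk 1.9167 pos [0.4235 0.3363 0.2486] F [ 4.58 -2.46  1.23] w 0.08513112636234885
strainer [(array([319., 207.]), 0.56)]
strainer_grip [(array([318., 210.]), 0.93)]
strainer_lugs [(array([320., 208.]), 0.86)]
```

View pics/w1.png

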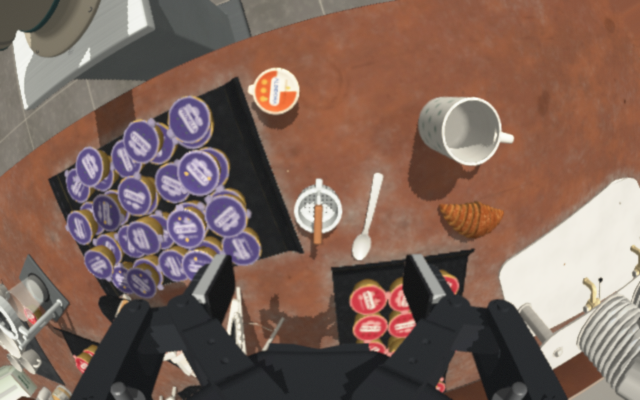

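```bash
python3 - <<'E'
from h import *
s=manip.get_state();c=viewer.get_calibration('wrist');im=save('wrist','w2.png')
cr=im[160:270,250:390,::-1];cv2.imwrite('pics/w2c.png',cv2.resize(cr,None,fx=5,fy=5,interpolation=cv2.INTER_CUBIC))
np.save('c2.npy',c,allow_pickle=True)
hsv=cv2.cvtColor(im,cv2.COLOR_RGB2HSV)
print(s['clock'],s['position'])
import pickle;pickle.dump((s,c),open('c2.pkl','wb'))
r=finder.trace('strainer','wrist');print([ (d['score'],d['centre'],d['mask'].sum()) for d in r])
E
```

```text
2.0667 [0.4153253  0.34213286 0.24741213]
[(0.61, [320.5, 209.8], np.int64(1900))]
```

View pics/w2c.png

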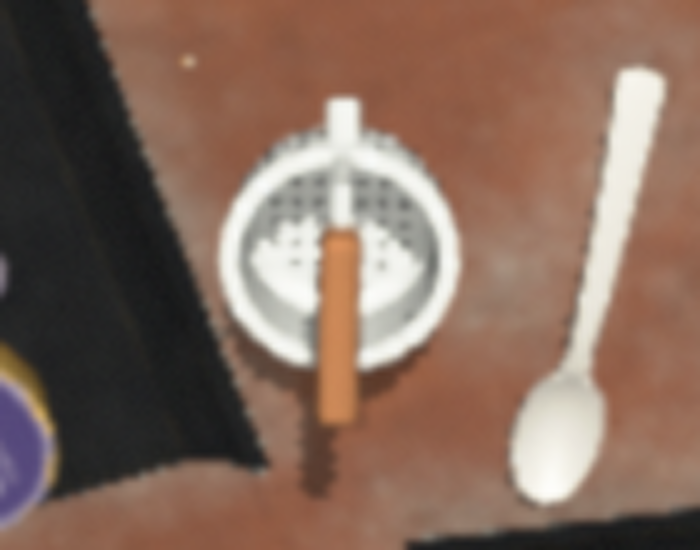

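```bash
python3 - <<'E'
from h import *
import pickle;s,c=pickle.load(open('c2.pkl','rb'))
a=atz('wrist',(318.2,206.2),.083,c);b=atz('wrist',(317.5,244.5),.083,c);print(a,b,np.linalg.norm(b-a),(a+b)/2,np.arctan2(*(b-a)[[1,0]]))
print('rim',atz('wrist',(318,210.4),.031,c),'L',np.linalg.norm(atz('wrist',(294.1,210.4),.031,c)-atz('wrist',(341.8,210.4),.031,c)))
print('lug',atz('wrist',(318.6,179.8),.030,c))
to([0.43,0.33,0.25],1.29)
E
```

```text
[0.45150456 0.33303427 0.083     ] [0.49750408 0.31888495 0.083     ] 0.0481264871474138 [0.47450432 0.32595961 0.083     ] -0.29841197912042283
rim [0.47497798 0.32598558 0.031     ] L 0.06254062775025715
lug [0.43570182 0.33813261 0.03      ]
shift [array([ -2.8, -19.3,  -8.3]), np.float64(0.0023718162810135723)] toolz yaw 1.2923718162810136 q6 -0.7299010371244624 tool x [-1.e-03  3.e-04 -1.e+00] clk 2.1667 pos [0.4137 0.3433 0.2472] F [0.45 0.25 0.11] w 0.08530105561320604
```

```bash
python3 - <<'E'
from h import *
to([0.4747,0.326,0.15],1.272)
E
```

```text
shift [array([ 97.2, -63.5,   0.1]), np.float64(0.02037181628101359)] toolz yaw 1.2923718162810136 q6 -0.7299010371244624 tool x [-1.e-03  3.e-04 -1.e+00] clk 2.1667 pos [0.4137 0.3433 0.2472] F [0.45 0.25 0.11] w 0.08530105561320604
```

Emit:
move_arm --rows '[[[24,-30,0],0.02,50],[[60,-63.5,0],0.02,50],[[97,-63.5,0],0.02,50],[[97,-63.5,0],0.02,50],[[97,-63.5,0],0.02,50]]'

```text
clock: 2.58
position: [0.4718, 0.3261, 0.1479]
ee_rot: [0.566, -0.42, 0.571, 0.421]
contact_force: [-0.4, -0.1, 0.5]
width: 0.0498
```

```bash
python3 - <<'E'
from h import *
s=manip.get_state();c=viewer.get_calibration('wrist');im=save('wrist','w3.png')
to([0.4747,0.326,0.058],1.272)
print([proj('wrist',p,c) for p in [[.4515,.333,.083],[.4975,.3189,.083]]])
E
```

```text
shift [array([92.3, -1.8, -0.5]), np.float64(0.0023042256315159992)] toolz yaw 1.274304225631516 q6 -0.7920850054705676 tool x [-2.6e-03  2.0e-04 -1.0e+00] clk 2.6333 pos [0.4733 0.327  0.1503] F [0.51 0.59 1.44] w 0.05015516296391009
[array([317.8717066 , 178.17109383]), array([317.81719027, 235.81652727])]
```

View pics/w3.png

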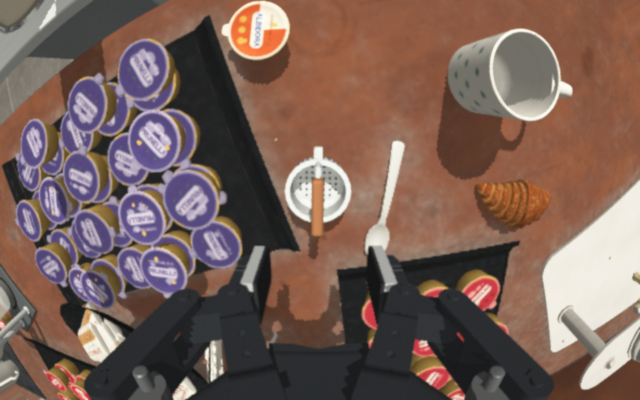

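Emit:
move_arm --rows '[[[31,-2,-0.5],0,40],[[62,-2,-0.5],0,40],[[85,-2,-0.5],0,40],[[92,-2,-0.5],0,40],[[92,-2,-0.5],0,40],[[92,-2,-0.5],0,40]]'

```text
clock: 3.13
position: [0.4759, 0.3274, 0.0606]
ee_rot: [0.569, -0.421, 0.567, 0.421]
contact_force: [0.0, 0.6, 0.9]
width: 0.0398
```

```bash
python3 - <<'E'
from h import *
s=manip.get_state();c=viewer.get_calibration('wrist');im=save('wrist','w4.png')
cv2.imwrite('pics/w4.png',im[:,:,::-1])
to([0.4747,0.326,0.058],1.272)
E
```

```text
shift [array([ 3. ,  1.2, -1.8]), np.float64(0.0031993566869614742)] toolz yaw 1.2751993566869615 q6 -0.7952271414546396 tool x [ 0.0017  0.0025 -1.    ] clk 3.1833 pos [0.4764 0.3274 0.061 ] F [0.01 0.51 0.75] w 0.0400781475990252
```

View pics/w4.png

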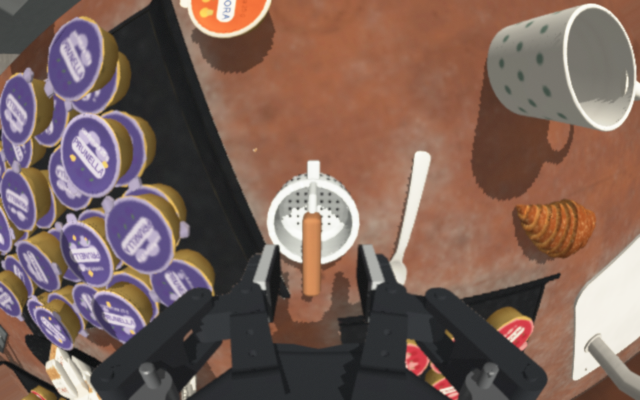

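```bash
python3 - <<'E'
from h import *
p=manip.get_state()['position']
print(proj('wrist',p),proj('wrist',p+[0,0,.019]),proj('wrist',p+[0,0,.025]))
b=atz('wrist',(314,213),.083);a=atz('wrist',(311,297),.083);print(a,b,(a+b)/2,np.linalg.norm(a-b))
to([0.4747,0.326,0.058],1.272)
E
```

```text
[315.99563996 241.13593353] [315.85984458 256.93309574] [315.81190301 262.60685399]
[0.49879371 0.31768735 0.083     ] [0.45106715 0.33424971 0.083     ] [0.47493043 0.32596853 0.083     ] 0.05051867580341263
shift [array([ 3. ,  1.2, -1.8]), np.float64(0.0031993566869614742)] toolz yaw 1.2751993566869615 q6 -0.7952271414546396 tool x [ 0.0017  0.0025 -1.    ] clk 3.1833 pos [0.4764 0.3274 0.061 ] F [0.01 0.51 0.75] w 0.0400781475990252
```

Emit:
move_arm --rows '[[[3,1.2,-1.8],0,40],[[3,1.2,-1.8],0,30],[[3,1.2,-1.8],0,20],[[3,1.2,-1.8],0,10],[[3,1.2,-1.8],0,0],[[3,1.2,-1.8],0,0],[[3,1.2,-1.8],0,0],[[3,1.2,-1.8],0,0]]' --force 60

```text
clock: 3.85
position: [0.4751, 0.3258, 0.0588]
ee_rot: [0.569, -0.421, 0.567, 0.421]
contact_force: [-0.9, -2.0, 5.6]
width: 0.0072
```

```bash
python3 - <<'E'
from h import *
to([0.4747,0.326,0.22],1.272)
E
```

```text
shift [array([-1.612e+02,  1.000e-01,  5.000e-01]), np.float64(0.003109827918948538)] toolz yaw 1.2751098279189486 q6 -0.7959485811927808 tool x [ 0.0026  0.0024 -1.    ] clk 3.85 pos [0.4751 0.3258 0.0588] F [-0.93 -2.04  5.57] w 0.007175647675543769
```

Emit:
move_arm --rows '[[[-20,0,0],0,0],[[-60,0,0],0,0],[[-100,0,0],0,0],[[-140,0,0],0,0],[[-162,0,0],0,0],[[-162,0,0],0,0],[[-162,0,0],0,0]]'

```text
clock: 4.43
position: [0.4751, 0.3258, 0.2217]
ee_rot: [0.57, -0.421, 0.566, 0.421]
contact_force: [0.2, 0.1, -2.4]
width: 0.0075
```

```bash
python3 - <<'E'
from h import *
im=save('wrist','w5.png')
to([0.40,-0.33,0.26],1.272)
E
```

```text
shift [array([ -41.5, -120.1, -648.2]), np.float64(0.003058088309290774)] toolz yaw 1.2750580883092908 q6 -0.7958179997238619 tool x [ 0.0012  0.0018 -1.    ] clk 4.4833 pos [0.474  0.3251 0.2198] F [-0.41 -0.15 -2.57] w 0.007013667701014189
```

View pics/w5.png

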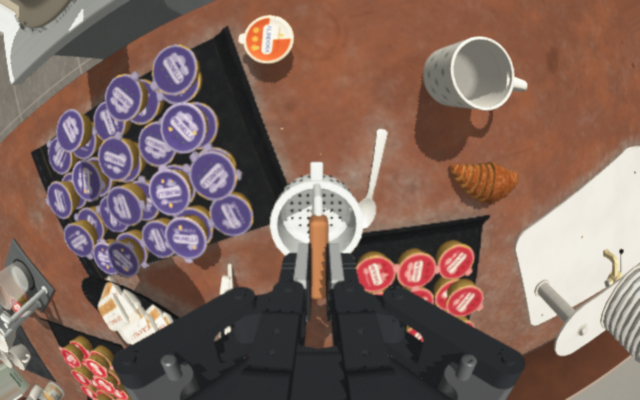

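```bash
python3 - <<'E'
from h import *
im=cv2.imread('pics/scene0.png');cv2.imwrite('pics/sc.png',cv2.resize(im[210:300,350:450],None,fx=6,fy=6,interpolation=cv2.INTER_CUBIC))
im=cv2.imread('pics/side0.png');cv2.imwrite('pics/sd.png',cv2.resize(im[130:195,270:350],None,fx=7,fy=7,interpolation=cv2.INTER_CUBIC))
E
```

```text
(no output)
```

View pics/sc.png

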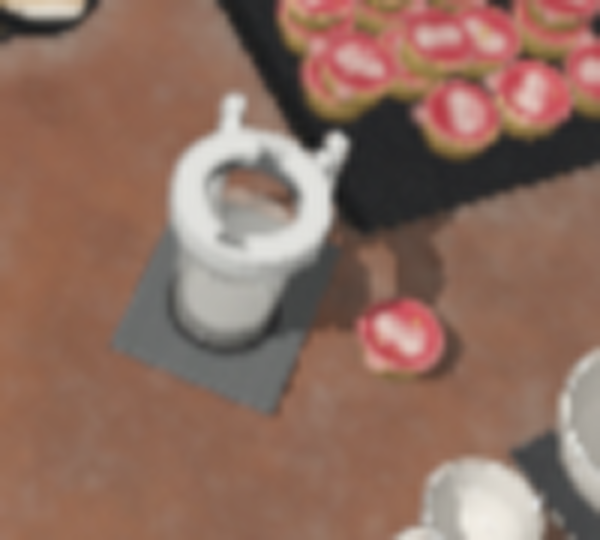

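View pics/sd.png

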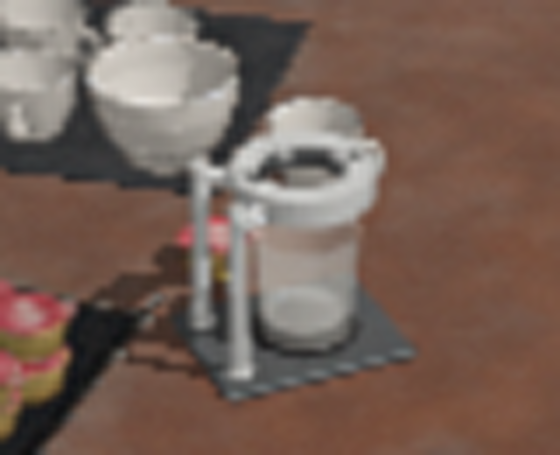

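```bash
python3 - <<'E'
from h import *
print(atz('scene',(392.2,242.5),.146),atz('side',(313.9,154.3),.146))
g1=atz('scene',(350+232/6,210+240/6),.146);g2=atz('scene',(350+265/6,210+156/6),.146);print(g1,g2,np.arctan2(*(g2-g1)[[1,0]]))
a=atz('scene',(350+235/6,210+105/6),.146);b=atz('scene',(350+335/6,210+142/6),.146);print(a,b,np.linalg.norm(a-b),np.arctan2(*(a-b)[[1,0]])-np.pi/2)
to([0.38,-0.345,0.26],1.272)
E
```

```text
[ 0.49738876 -0.36738437  0.146     ] [ 0.49158933 -0.35171423  0.146     ]
[ 0.46146827 -0.38262634  0.146     ] [ 0.52602389 -0.3510222   0.146     ] 0.4552644394477127
[ 0.54089857 -0.30943842  0.146     ] [ 0.57040583 -0.3730046   0.146     ] 0.07008094077687049 0.4345976100877915
shift [array([ -41.5, -105.4, -668.4]), np.float64(0.003058088309290774)] toolz yaw 1.2750580883092908 q6 -0.7958179997238619 tool x [ 0.0012  0.0018 -1.    ] clk 4.4833 pos [0.474  0.3251 0.2198] F [-0.41 -0.15 -2.57] w 0.007013667701014189
```

```bash
python3 - <<'E'
from h import *
to([0.386,-0.411,0.27],2.011-np.pi)
to([0.386,-0.411,0.27],2.011)
E
```

```text
shift [array([ -51.6, -130.4, -729.7]), np.float64(-0.7359419116907091)] toolz yaw 1.2750580883092908 q6 -0.7958179997238619 tool x [ 0.0012  0.0018 -1.    ] clk 4.4833 pos [0.474  0.3251 0.2198] F [-0.41 -0.15 -2.57] w 0.007013667701014189
shift [array([ -51.6, -130.4, -729.7]), np.float64(-0.7359419116907091)] toolz yaw 1.2750580883092908 q6 -0.7958179997238619 tool x [ 0.0012  0.0018 -1.    ] clk 4.4833 pos [0.474  0.3251 0.2198] F [-0.41 -0.15 -2.57] w 0.007013667701014189
```

Emit:
move_arm --rows '[[[-15,-5,-30],0.1,0],[[-30,-13,-70],0.2,0],[[-40,-20,-110],0.32,0],[[-50,-28,-150],0.44,0],[[-50,-35,-190],0.56,0],[[-50,-42,-230],0.68,0],[[-50,-50,-270],0.8,0],[[-50,-57,-310],0.92,0]]'

```text
clock: 5.15
position: [0.4362, 0.0103, 0.2667]
ee_rot: [0.695, -0.122, 0.697, 0.124]
contact_force: [1.1, -0.5, -1.8]
width: 0.007
```

```bash
python3 - <<'E'
from h import *
to([0.386,-0.411,0.27],2.011-np.pi)
E
```

```text
shift [array([  -4.2, -378.7, -191.4]), np.float64(1.4800662366873443)] toolz yaw 0.3494735830975513 q6 -0.4875173753575735 tool x [-0.0035  0.0025 -1.    ] clk 5.15 pos [0.4362 0.0103 0.2667] F [ 1.09 -0.47 -1.8 ] w 0.006959526455779899
```

Emit:
move_arm --rows '[[[-3,-35,-17],0.1,0],[[-3,-70,-35],0.22,0],[[-3,-105,-53],0.34,0],[[-3,-140,-71],0.46,0],[[-3,-176,-89],0.58,0],[[-3,-212,-107],0.7,0],[[-3,-248,-125],0.82,0],[[-3,-284,-143],0.94,0]]'

```text
clock: 5.82
position: [0.3974, -0.3063, 0.2662]
ee_rot: [0.673, 0.209, 0.679, -0.206]
contact_force: [0.0, -0.7, -0.4]
width: 0.0071
```

```bash
python3 - <<'E'
from h import *
to([0.386,-0.411,0.27],2.011-np.pi)
E
```

```text
shift [array([ -4.5, -93. ,  49.3]), np.float64(0.5335778074954156)] toolz yaw -0.5970148460943775 q6 -0.19811199466205448 tool x [-0.0071  0.0067 -1.    ] clk 5.8167 pos [ 0.3974 -0.3063  0.2662] F [ 0.02 -0.71 -0.37] w 0.007067035747377023
```

Emit:
move_arm --rows '[[[-4,-30,16],0.12,0],[[-4,-60,32],0.24,0],[[-4,-90,48],0.36,0],[[-4,-93,49],0.48,0],[[-4,-93,49],0.53,0],[[-4,-93,49],0.53,0],[[-4,-93,49],0.53,0]]'

```text
clock: 6.4
position: [0.385, -0.4101, 0.2671]
ee_rot: [0.593, 0.379, 0.603, -0.376]
contact_force: [0.1, 0.7, -1.7]
width: 0.0073
```

```bash
python3 - <<'E'
from h import *
import pickle
s=manip.get_state();c=viewer.get_calibration('wrist');im=save('wrist','w6.png');pickle.dump((s,c),open('c6.pkl','wb'))
to([0.386,-0.411,0.27],2.011-np.pi)
print(proj('wrist',[.495,-.36,.146],c))
E
```

```text
shift [array([-2.3,  0.2,  1.2]), np.float64(0.005123102514770661)] toolz yaw -1.1254695510750223 q6 0.18654297583149126 tool x [-0.0091  0.0097 -0.9999] clk 6.45 pos [ 0.3853 -0.41    0.2677] F [-0.23  0.12 -1.01] w 0.0070798123416364565
[323.74690432  55.81542577]
```

View pics/w6.png

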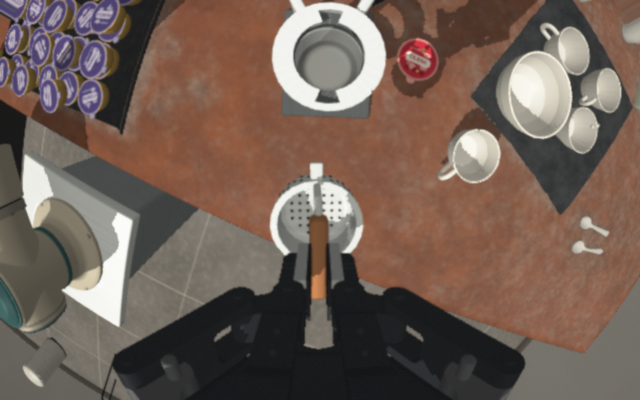

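```bash
python3 - <<'E'
from h import *
im=cv2.imread('pics/w6.png');cv2.imwrite('pics/w6c.png',cv2.resize(im[0:120,260:400],None,fx=5,fy=5,interpolation=cv2.INTER_CUBIC))
cv2.imwrite('pics/w6d.png',cv2.resize(im[155:305,250:380],None,fx=4,fy=4,interpolation=cv2.INTER_CUBIC))
E
```

```text
(no output)
```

View pics/w6c.png

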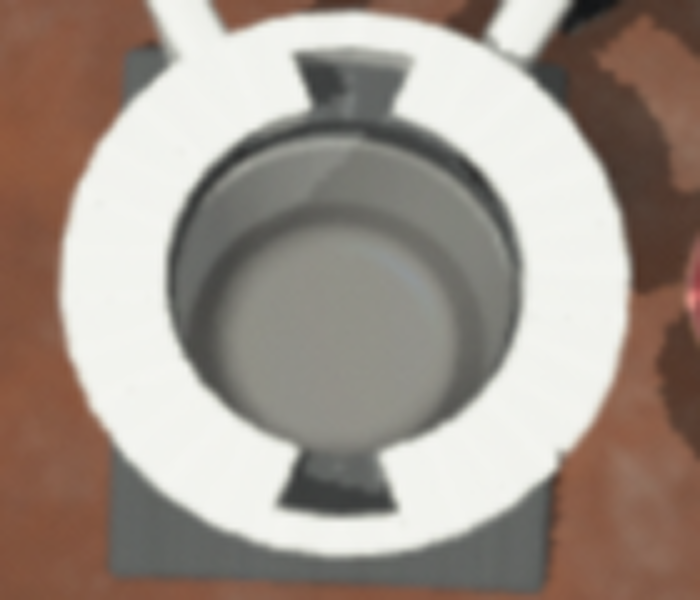

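View pics/w6d.png

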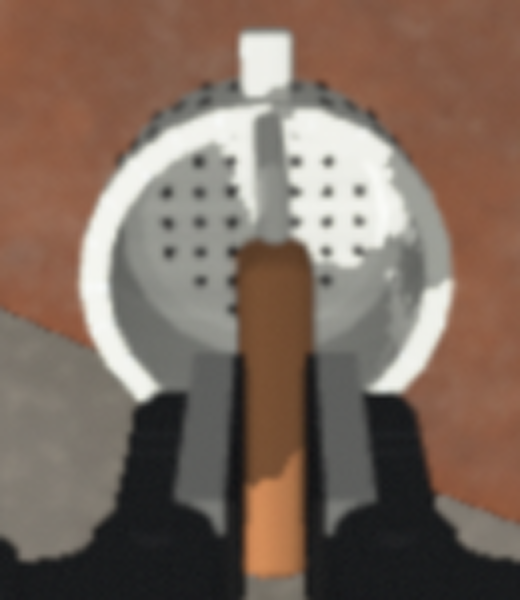

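```bash
cat > ring.py <<'E'
from h import *
import pickle,sys
from scipy.optimize import least_squares
def fit(img,c,p0=None,z=.146,cen=(.495,-.36),show=True):
    im=cv2.imread(img)
    big=cv2.resize(im,None,fx=4,fy=4,interpolation=cv2.INTER_CUBIC)
    m=(big.min(axis=2)>200).astype(np.uint8)
    cs,_=cv2.findContours(m,cv2.RETR_LIST,cv2.CHAIN_APPROX_NONE)
    P=np.concatenate([k[:,0] for k in cs]).astype(float); P=(P+.5)/4-.5
    pc=proj('wrist',[*cen,z],c); P=P[np.hypot(*(P-pc).T)<90]
    X=np.array([atz('wrist',p,z,c)[:2] for p in P])
    cen=np.array(cen)
    r=np.hypot(*(X-cen).T)
    for it in range(6):
        r=np.hypot(*(X-cen).T); sel=abs(r-.051)<(.006 if it<2 else .002)
        f=least_squares(lambda p:np.hypot(X[sel,0]-p[0],X[sel,1]-p[1])-p[2],[*cen,.051],loss='soft_l1',f_scale=.0005)
        cen=f.x[:2]
    print('outer',f.x.round(4),sel.sum(),'rms',np.sqrt(np.mean(f.fun**2)))
    ci=cen.copy()
    for it in range(6):
        r=np.hypot(*(X-ci).T); sel=abs(r-.0325)<(.004 if it<2 else .0015)
        f=least_squares(lambda p:np.hypot(X[sel,0]-p[0],X[sel,1]-p[1])-p[2],[*ci,.0325],loss='soft_l1',f_scale=.0005)
        ci=f.x[:2]
    print('inner',f.x.round(4),sel.sum(),'rms',np.sqrt(np.mean(f.fun**2)))
    # gap edges: points with r 34..43 
    d=X-ci; r=np.hypot(*d.T); a=np.arctan2(d[:,1],d[:,0]); s=(r>.035)&(r<.042)
    for k in (0,1):
        lo=(np.cos(a-(.44+k*np.pi))>.8)&s
        aa=np.angle(np.exp(1j*(a[lo]-(.44+k*np.pi))))
        l,rr=aa[aa<0],aa[aa>0]; print('gap',k,len(l),len(rr),np.median(l),np.median(rr),'yaw',.44+(np.median(l)+np.median(rr))/2)
    d=X-ci;s2=(abs(r-.0435)<.003)
    return cen,ci
if __name__=='__main__':
    s,c=pickle.load(open(sys.argv[2],'rb')); fit(sys.argv[1],c)
E
python3 ring.py pics/w6.png c6.pkl
python3 - <<'E'
from h import *
import pickle
s,c=pickle.load(open('c6.pkl','rb'))
q=[(293,55),(412,58),(277,505),(397,513)]
X=[atz('wrist',(260+u/5,v/5),.146,c)[:2] for u,v in q];X=np.array(X);print(X,X.mean(0))
t=(X[0]+X[1])/2;b=(X[2]+X[3])/2;print('yaw',np.arctan2(*(t-b)[::-1]),np.linalg.norm(t-b),np.linalg.norm(X[0]-X[1]),np.linalg.norm(X[2]-X[3]))
# strainer rel: z of tcp
T=Rq(s['ee_rot']);p=s['position'];
dz=.058
for nm,px,h in [('lugtip',(250+267/4,155+32/4),.030),('bar a',(250+275/4,155+242/4),.083),('bar b',(250+275/4,155+574/4),.083)]:
    z=p[2]-.0588+h; print(nm,T.T@(atz('wrist',px,z,c)-p)*1000)
E
```

```text
outer [ 0.4976 -0.3636  0.0507] 1249 rms 0.00027065770867584494
inner [ 0.4975 -0.3636  0.0327] 685 rms 0.0001810525887038613
gap 0 26 27 -0.2841970741491364 0.2214526380565341 yaw 0.40862778195369887
gap 1 28 29 -0.2803982059155021 0.22859796317656336 yaw 0.41409987863053066
[[ 0.53180408 -0.33732656]
 [ 0.54070978 -0.35674882]
 [ 0.45419019 -0.3712059 ]
 [ 0.46232721 -0.39133009]] [ 0.49725781 -0.36415284]
yaw 0.41355138087290993 0.0851788544791787 0.021366689649520442 0.021707004583316904
lugtip [28.65597824 41.3008724  -1.91469577]
bar a [-24.30523982  26.66968642  -0.68391562]
bar b [-24.09756807 -22.91433832  -0.61612452]
```

```bash
python3 - <<'E'
from h import *
to([0.4975,-0.3636,0.225],.412-np.pi/2)
E
```

```text
shift [array([ 42.1, 121.4,   7. ]), np.float64(0.0333267757198743)] toolz yaw -1.1254695510750223 q6 0.18654297583149126 tool x [-0.0091  0.0097 -0.9999] clk 6.45 pos [ 0.3853 -0.41    0.2677] F [-0.23  0.12 -1.01] w 0.0070798123416364565
```

Emit:
move_arm --rows '[[[5,30,2],0.033,0],[[15,60,4],0.033,0],[[25,90,6],0.033,0],[[35,115,7],0.033,0],[[41,121,7],0.033,0],[[41,121,7],0.033,0],[[41,121,7],0.033,0],[[41,121,7],0.033,0]]'

```text
clock: 7.12
position: [0.4963, -0.364, 0.2266]
ee_rot: [0.587, 0.388, 0.596, -0.386]
contact_force: [-0.3, -0.3, -0.9]
width: 0.0072
```

```bash
python3 - <<'E'
from h import *
import pickle
s=manip.get_state();c=viewer.get_calibration('wrist');im=save('wrist','w7.png');pickle.dump((s,c),open('c7.pkl','wb'))
to([0.4975,-0.3636,0.225],.412-np.pi/2)
im=im[:,:,::-1];cv2.imwrite('pics/w7c.png',cv2.resize(im[140:310,230:410],None,fx=4,fy=4,interpolation=cv2.INTER_CUBIC)[:600])
E
python3 ring.py pics/w7.png c7.pkl
```

```text
shift [array([ 1.8,  1.5, -0.2]), np.float64(-0.0002622454044978184)] toolz yaw -1.1590585721993945 q6 0.4125195960446572 tool x [-0.009   0.0087 -0.9999] clk 7.1667 pos [ 0.4963 -0.3644  0.2269] F [-0.13 -0.03 -2.08] w 0.006858654819300417
outer [ 0.4979 -0.3636  0.0512] 787 rms 0.00047574388393883607
inner [ 0.4979 -0.3641  0.0328] 244 rms 0.0005198779665389498
gap 0 0 33 nan 0.2258192935567938 yaw nan
gap 1 0 0 nan nan yaw nan
  return _methods._mean(a, axis=axis, dtype=dtype,
  ret = ret.dtype.type(ret / rcount)
```

View pics/w7c.png

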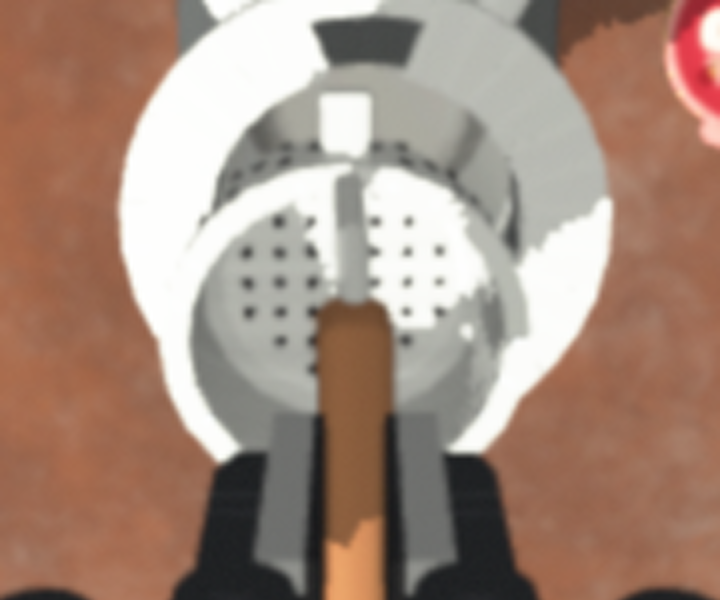

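```bash
python3 - <<'E'
from h import *
import pickle
s,c=pickle.load(open('c7.pkl','rb'));T=Rq(s['ee_rot']);p=s['position']
def tf(u,v,h):
    # intersect with tool plane at tool x = .0588-h
    o,d=ray('wrist',(230+u/4,140+v/4),c); o=T.T@(o-p);d=T.T@d
    return (o+d*((.0588-h)-o[0])/d[0])*1000
for nm,u,v,h in [('lugL',320,94,.03),('lugR',370,94,.03),('lugLb',320,152,.03),('lugRb',372,150,.03),('barL',318,315,.083),('barR',391,315,.083),('barLnear',326,540,.083),('barRnear',384,540,.083),('rimL',187,320,.031),('rimR',527,320,.031),('legbase',348,178,.033),('gapL',314,22,0),('gapR',420,22,0)]:
    print(nm,tf(u,v,h) if nm[:3]!='gap' else T.T@(atz('wrist',(230+u/4,140+v/4),.146,c)-p)*1000)
import scipy
E
```

```text
lugL [28.8        40.89959954 -6.19300842]
lugR [28.8        40.90173024  1.70931494]
lugLb [28.8        31.40993206 -6.25216633]
lugRb [28.8        31.74516938  2.06732111]
barL [-24.2         24.88328308  -5.17005516]
barR [-24.2         24.89040829   3.66452148]
barLnear [-24.2         -7.26449489  -4.47114577]
barRnear [-24.2         -7.25934431   3.16775403]
rimL [ 27.8          2.70377155 -28.77040519]
rimR [27.8         2.74369569 28.21796012]
legbase [25.8        27.93394785 -1.75935311]
gapL [80.43152139 44.6243765  -8.73198846]
gapR [80.17696686 44.70510729 12.24507486]
```

```bash
cat >> h.py <<'E'
OFF=np.array([.0338,.0003,-.0022])
def lug(tz=None,ring=np.array([.4977,-.3636,.135]),zd=.412-np.pi/2):
    s=manip.get_state();T=Rq(s['ee_rot']);P=s['position']+T@OFF
    d=ring-P
    print('lug above track mm',-d[2]*1000,'horiz err mm',(d[:2]*1000).round(1), 'F',s['contact_force'].round(1),'M',s['moment'].round(2),'clk',round(s['clock'],2))
    if tz is not None: d[2]+=tz
    a=np.arctan2(T[1,2],T[0,2])
    print('shift',(T.T@d*1000).round(1),'turn',-(((zd-a)+np.pi/2)%np.pi-np.pi/2),'tilt',T[:,0].round(4),'q6',s['qpos'][5].round(2))
E
python3 - <<'E'
from h import *
lug(.018)
E
```

```text
lug above track mm 58.07682006910658 horiz err mm [ 2.4 -1.6] F [-0.1 -0.  -2.1] M [ 0.01 -0.03  0.01] clk 7.17
shift [40.   1.7  2.9] turn -0.0002622454044978184 tilt [-0.009   0.0087 -0.9999] q6 0.41
```

Emit:
move_arm --rows '[[[0,1.7,2.9],0,0],[[8,1.7,2.9],0,0],[[16,1.7,2.9],0,0],[[24,1.7,2.9],0,0],[[32,1.7,2.9],0,0],[[40,1.7,2.9],0,0],[[40,1.7,2.9],0,0],[[40,1.7,2.9],0,0]]'

```text
clock: 7.83
position: [0.4983, -0.3656, 0.1858]
ee_rot: [0.587, 0.388, 0.597, -0.386]
contact_force: [-0.0, -0.6, -0.9]
width: 0.0072
```

```bash
python3 - <<'E'
from h import *
import pickle
lug(.004)
s=manip.get_state();c=viewer.get_calibration('wrist');im=save('wrist','w8.png');pickle.dump((s,c),open('c8.pkl','wb'))
im=im[:,:,::-1];cv2.imwrite('pics/w8c.png',cv2.resize(im[140:290,230:410],None,fx=4,fy=4,interpolation=cv2.INTER_CUBIC)[:600])
lug(.004)
E
```

```text
lug above track mm 17.06270312163355 horiz err mm [ 0.4 -0.5] F [-0.  -0.6 -0.9] M [-0.05 -0.02 -0.01] clk 7.83
shift [13.1  0.3  0.7] turn -0.0001764482797128597 tilt [-0.0104  0.0099 -0.9999] q6 0.41
lug above track mm 17.745441975377364 horiz err mm [-0.  -0.1] F [-0.5 -0.1 -1.4] M [ 0.   -0.01  0.  ] clk 7.88
shift [13.7  0.   0.2] turn -0.00014954419517665407 tilt [-0.0093  0.009  -0.9999] q6 0.41
```

View pics/w8c.png

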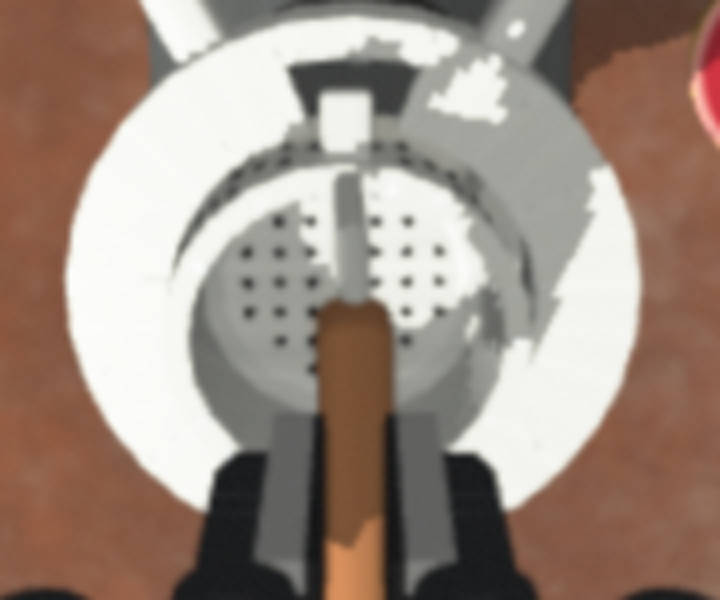

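```bash
python3 ring.py pics/w8.png c8.pkl 2>&1 | grep -v Warn; python3 - <<'E'
from h import *
import pickle
s,c=pickle.load(open('c8.pkl','rb'));T=Rq(s['ee_rot']);p=s['position']
L=p+T@np.array([.0288,.0419,-.0022])
print('lugtip world',L)
f=lambda u,v,z:atz('wrist',(230+u/4,140+v/4),z,c)
print('lug tip now',f(345.5,91,L[2]))
l,r=f(303,110,.146),f(405,110,.146);print('gap mid',(l+r)/2,np.linalg.norm(l-r))
l,r=f(291,68,.146),f(418,68,.146);print('gap outer mid',(l+r)/2,np.linalg.norm(l-r))
g=(l+r)/2;print(np.arctan2(g[1]+.3636,g[0]-.4977), np.hypot(g[1]+.3636,g[0]-.4977))
E
```

```text
return _methods._mean(a, axis=axis, dtype=dtype,
  ret = ret.dtype.type(ret / rcount)
outer [ 0.4979 -0.3635  0.0509] 1200 rms 0.0004014788214754916
inner [ 0.4983 -0.3638  0.0326] 348 rms 0.0006797126964514519
gap 0 124 78 -0.40739351244456 0.172611265716625 yaw 0.3226088766360325
gap 1 0 17 nan 0.6117218315129345 yaw nan
lugtip world [ 0.53547624 -0.34654323  0.15683164]
lug tip now [ 0.53502807 -0.34676514  0.15683164]
gap mid [ 0.53040712 -0.35009407  0.146     ] 0.017096819649539845
gap outer mid [ 0.53702658 -0.34728376  0.146     ] 0.021112680271606708
0.3932771722847087 0.042576984243413406
```

Emit:
move_arm --rows '[[[2,0.2,0.3],0.008,0],[[4,0.2,0.3],0.008,0],[[6,0.2,0.3],0.008,0],[[7.5,0.2,0.3],0.008,0],[[7.5,0.2,0.3],0.008,0]]'

```text
clock: 8.3
position: [0.4987, -0.3659, 0.1787]
ee_rot: [0.585, 0.39, 0.595, -0.389]
contact_force: [0.5, -0.4, -1.7]
width: 0.0072
```

```bash
python3 - <<'E'
from h import *
lug(.004)
E
```

```text
lug above track mm 9.929884439657588 horiz err mm [-0.1 -0.2] F [ 0.5 -0.4 -1.7] M [-0.01  0.02  0.04] clk 8.3
shift [ 5.9 -0.1  0.2] turn -0.008086420134128858 tilt [-0.0097  0.0093 -0.9999] q6 0.42
```

Emit:
move_arm --rows '[[[1.5,0,0.2],0,0],[[3,0,0.2],0,0],[[4.5,0,0.2],0,0],[[6,0,0.2],0,0],[[7,0,0.2],0,0],[[7,0,0.2],0,0]]'

```text
clock: 8.8
position: [0.4986, -0.3659, 0.1713]
ee_rot: [0.585, 0.39, 0.595, -0.389]
contact_force: [0.4, 0.4, -1.3]
width: 0.0072
```

```bash
python3 - <<'E'
from h import *
import pickle
lug(.0)
s=manip.get_state();c=viewer.get_calibration('wrist');im=save('wrist','w9.png');pickle.dump((s,c),open('c9.pkl','wb'))
im=im[:,:,::-1];cv2.imwrite('pics/w9c.png',cv2.resize(im[140:290,230:410],None,fx=4,fy=4,interpolation=cv2.INTER_CUBIC)[:600])
lug(.0)
E
```

```text
lug above track mm 2.5709589998935134 horiz err mm [ 0.  -0.2] F [ 0.4  0.4 -1.3] M [ 0.04 -0.07  0.01] clk 8.8
shift [ 2.6 -0.   0.2] turn -0.008069939512920232 tilt [-0.0102  0.0097 -0.9999] q6 0.42
lug above track mm 2.744991901409727 horiz err mm [-0.1 -0.1] F [-0.  -1.1 -1.9] M [-0.04  0.01 -0.05] clk 8.85
shift [ 2.7 -0.1  0.1] turn -0.00808767101680341 tilt [-0.01    0.0095 -0.9999] q6 0.42
```

View pics/w9c.png

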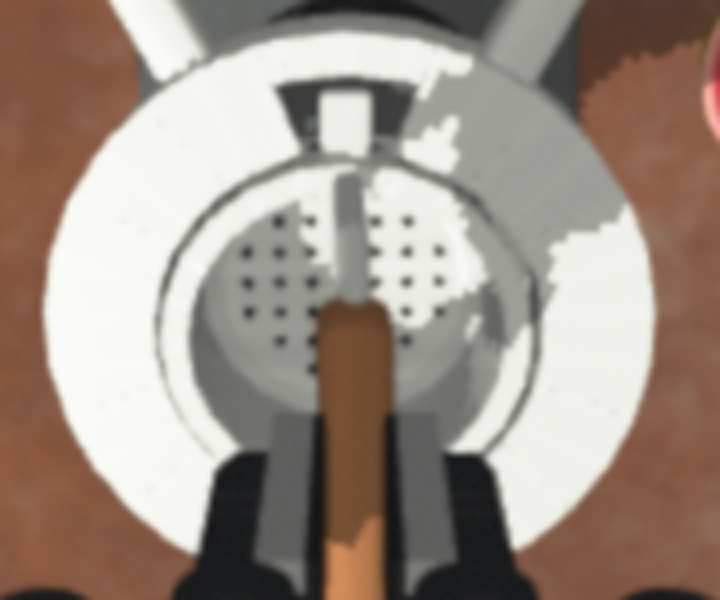

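Emit:
move_arm --rows '[[[0.6,0,0],0,0],[[1.2,0,0],0,0],[[1.8,0,0],0,0],[[2.4,0,0],0,0],[[2.4,0,0],0,0]]'

```text
clock: 9.27
position: [0.4986, -0.3659, 0.169]
ee_rot: [0.585, 0.39, 0.595, -0.389]
contact_force: [-0.6, -0.6, -0.8]
width: 0.0073
```

```bash
python3 - <<'E'
from h import *
lug(.0)
E
```

```text
lug above track mm 0.18263012394048594 horiz err mm [ 0.1 -0.2] F [-0.6 -0.6 -0.8] M [ 0.   -0.01 -0.  ] clk 9.27
shift [0.2 0.  0.2] turn -0.008114932638582761 tilt [-0.0102  0.0098 -0.9999] q6 0.42
```

Emit:
move_arm --rows '[[[0.4,0,0],0,0],[[0.4,0,0],0,0],[[0.4,0,0],0,0]]'

```text
clock: 9.52
position: [0.4986, -0.3659, 0.1687]
ee_rot: [0.585, 0.39, 0.595, -0.389]
contact_force: [0.5, -0.5, -1.1]
width: 0.0069
```

```bash
python3 - <<'E'
from h import *
lug(.0)
E
```

```text
lug above track mm -0.11296170782301718 horiz err mm [ 0.  -0.2] F [ 0.5 -0.5 -1.1] M [-0.01  0.06 -0.03] clk 9.52
shift [-0.1 -0.   0.2] turn -0.008092246603020214 tilt [-0.0101  0.0097 -0.9999] q6 0.42
```

Emit:
move_arm --rows '[[[0.5,0,0],0,0],[[0.5,0,0],0,0],[[0.5,0,0],0,0]]'

```text
clock: 9.77
position: [0.4986, -0.3661, 0.1685]
ee_rot: [0.585, 0.39, 0.595, -0.389]
contact_force: [-1.1, -0.5, 1.1]
width: 0.0073
```

```bash
python3 - <<'E'
from h import *
lug(.0)
E
```

```text
lug above track mm -0.27754850840941425 horiz err mm [0.1 0. ] F [-1.1 -0.5  1.1] M [-0.03  0.11  0.03] clk 9.77
shift [-0.3  0.1 -0. ] turn -0.008118231449964597 tilt [-0.0099  0.0091 -0.9999] q6 0.42
```

Emit:
move_arm --rows '[[[0.6,0,0],0,0],[[0.6,0,0],0,0],[[0.6,0,0],0,0]]'

```text
clock: 10.02
position: [0.4987, -0.3663, 0.1684]
ee_rot: [0.586, 0.39, 0.595, -0.389]
contact_force: [-0.7, 0.3, 3.3]
width: 0.0073
```

```bash
python3 - <<'E'
from h import *
lug(.0)
E
```

```text
lug above track mm -0.35996034419860656 horiz err mm [-0.   0.2] F [-0.7  0.3  3.3] M [ 0.06  0.21 -0.04] clk 10.02
shift [-0.4  0.  -0.2] turn -0.0081094235674124 tilt [-0.0094  0.0085 -0.9999] q6 0.42
```

```bash
sed -i 's/OFF=np.array(\[.0338,.0003,-.0022\])/OFF=np.array([.0338,.0002,-.0015])/; s/ring=np.array(\[.4977,-.3636,.135\])/ring=np.array([.4980,-.3642,.135])/' h.py; python3 - <<'E'
from h import *
lug(.0)
E
```

```text
lug above track mm -0.36749661586973903 horiz err mm [0.1 0.3] F [-0.7  0.3  3.3] M [ 0.06  0.21 -0.04] clk 10.02
shift [-0.4  0.2 -0.3] turn -0.0081094235674124 tilt [-0.0094  0.0085 -0.9999] q6 0.42
```

Emit:
move_arm --rows '[[[0.3,0,-0.2],0.03,0],[[0.3,0,-0.2],0.08,0],[[0.3,-0.1,-0.3],0.13,0],[[0.3,-0.2,-0.3],0.18,0],[[0.3,-0.2,-0.3],0.2,0],[[0.3,-0.2,-0.3],0.2,0]]'

```text
clock: 10.52
position: [0.4988, -0.3662, 0.1684]
ee_rot: [0.544, 0.447, 0.552, -0.446]
contact_force: [0.8, -0.0, 2.8]
width: 0.0075
```

```bash
python3 - <<'E'
from h import *
lug(.0)
E
```

```text
lug above track mm -0.3755774251617827 horiz err mm [-0.5  0.2] F [ 0.8 -0.   2.8] M [-0.02 -0.13  0.02] clk 10.52
shift [-0.4 -0.4 -0.3] turn -0.20786782079432076 tilt [-0.0083  0.0081 -0.9999] q6 0.62
```

Emit:
move_arm --rows '[[[0.4,-0.3,-0.2],0.05,0],[[0.4,-0.5,-0.3],0.1,0],[[0.4,-0.6,-0.3],0.15,0],[[0.4,-0.6,-0.4],0.19,0],[[0.4,-0.6,-0.4],0.2,0],[[0.4,-0.6,-0.4],0.2,0]]'

```text
clock: 11.02
position: [0.4985, -0.3661, 0.1684]
ee_rot: [0.498, 0.499, 0.505, -0.499]
contact_force: [-0.0, -1.0, 3.7]
width: 0.0073
```

```bash
python3 - <<'E'
from h import *
lug(.0)
s=manip.get_state();c=viewer.get_calibration('wrist');im=save('wrist','w10.png')
im=im[:,:,::-1];cv2.imwrite('pics/w10c.png',cv2.resize(im[140:290,230:410],None,fx=4,fy=4,interpolation=cv2.INTER_CUBIC)[:600])
E
```

```text
lug above track mm -0.4071111305618824 horiz err mm [-0.4  0.1] F [-0.  -1.   3.7] M [ 0.02 -0.09  0.1 ] clk 11.02
shift [-0.4 -0.4 -0.2] turn -0.4067524042066104 tilt [-0.0074  0.0075 -0.9999] q6 0.82
```

View pics/w10c.png

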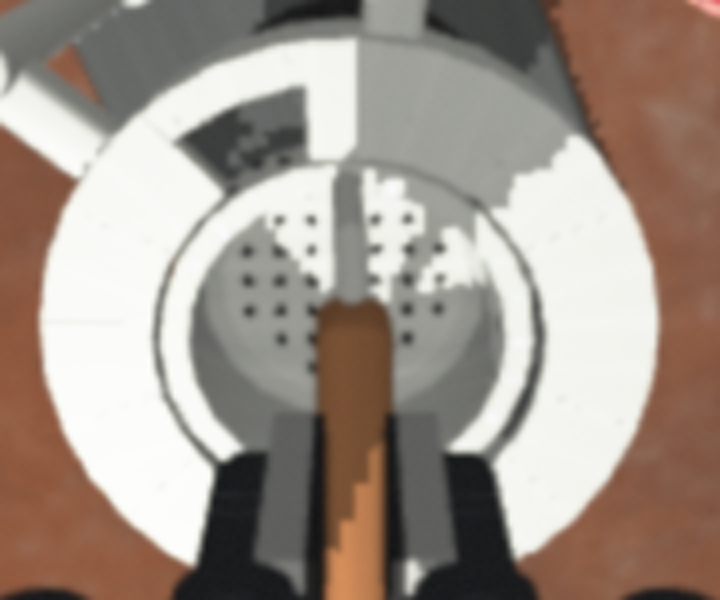

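Emit:
move_arm --rows '[[[0.6,-0.2,0.3],0.02,0],[[0.6,-0.2,0.3],0.04,0],[[0.6,-0.2,0.3],0.06,0],[[0.6,-0.2,0.3],0.06,0]]'

```text
clock: 11.4
position: [0.4985, -0.3666, 0.1683]
ee_rot: [-0.483, -0.513, -0.49, 0.514]
contact_force: [-0.1, 0.1, 5.1]
width: 0.0073
```

```bash
cat > l.py <<'E'
from h import *
lug(.0)
E
python3 l.py
```

```text
lug above track mm -0.44233811684932234 horiz err mm [-0.6  0.6] F [-0.1  0.1  5.1] M [ 0.04 -0.06  0.12] clk 11.4
shift [-0.4 -0.6 -0.6] turn -0.4668130746860064 tilt [-0.0067  0.0069 -1.    ] q6 0.88
```

Emit:
move_arm --rows '[[[0.6,-0.2,0],0.02,0],[[0.6,-0.2,0],0.04,0],[[0.6,-0.2,0],0.06,0],[[0.6,-0.2,0],0.06,0]]'

```text
clock: 11.73
position: [0.4986, -0.3667, 0.1683]
ee_rot: [-0.467, -0.528, -0.473, 0.528]
contact_force: [0.2, 0.9, 5.2]
width: 0.0072
```

```bash
python3 l.py
```

```text
lug above track mm -0.4493421401373099 horiz err mm [-0.7  0.8] F [0.2 0.9 5.2] M [0.09 0.02 0.06] clk 11.73
shift [-0.4 -0.8 -0.7] turn -0.526991584533838 tilt [-0.0059  0.0063 -1.    ] q6 0.94
```

Emit:
move_arm --rows '[[[0.6,-0.4,-0.3],0.02,0],[[0.6,-0.4,-0.3],0.04,0],[[0.6,-0.4,-0.3],0.06,0],[[0.6,-0.4,-0.3],0.06,0]]'

```text
clock: 12.07
position: [0.4985, -0.3666, 0.1683]
ee_rot: [-0.452, -0.542, -0.457, 0.542]
contact_force: [0.1, 0.9, 5.7]
width: 0.0068
```

```bash
python3 l.py
```

```text
lug above track mm -0.4559806863080329 horiz err mm [-0.8  0.7] F [0.1 0.9 5.7] M [ 0.05 -0.11  0.04] clk 12.07
shift [-0.4 -0.9 -0.6] turn -0.5876066277757621 tilt [-0.005   0.0055 -1.    ] q6 1.0
```

Emit:
move_arm --rows '[[[0.6,-0.5,-0.4],0.02,0],[[0.6,-0.5,-0.4],0.04,0],[[0.6,-0.5,-0.4],0.06,0],[[0.6,-0.5,-0.4],0.06,0]]'

```text
clock: 12.4
position: [0.4984, -0.3663, 0.1683]
ee_rot: [-0.435, -0.555, -0.44, 0.556]
contact_force: [-0.3, 0.2, 6.0]
width: 0.0072
```

```bash
python3 l.py
```

```text
lug above track mm -0.49707142778865343 horiz err mm [-0.8  0.6] F [-0.3  0.2  6. ] M [ 0.08 -0.06  0.07] clk 12.4
shift [-0.5 -0.9 -0.4] turn -0.6482316461209923 tilt [-0.0041  0.0048 -1.    ] q6 1.06
```

Emit:
move_arm --rows '[[[0.5,-0.5,-0.2],0.02,0],[[0.5,-0.5,-0.2],0.04,0],[[0.5,-0.5,-0.2],0.06,0],[[0.5,-0.5,-0.2],0.06,0]]'

```text
clock: 12.73
position: [0.4982, -0.3663, 0.1683]
ee_rot: [-0.419, -0.568, -0.422, 0.569]
contact_force: [-1.6, 0.0, 5.9]
width: 0.007
```

```bash
python3 l.py
```

```text
lug above track mm -0.5394993560154382 horiz err mm [-0.7  0.6] F [-1.6  0.   5.9] M [-0.01 -0.02  0.01] clk 12.73
shift [-0.5 -0.9 -0.4] turn -0.7092457889900858 tilt [-0.0034  0.004  -1.    ] q6 1.12
```

Emit:
move_arm --rows '[[[0.5,-0.5,-0.2],0.02,0],[[0.5,-0.5,-0.2],0.04,0],[[0.5,-0.5,-0.2],0.06,0],[[0.5,-0.5,-0.2],0.06,0]]'

```text
clock: 13.07
position: [0.4979, -0.366, 0.1678]
ee_rot: [-0.401, -0.581, -0.405, 0.581]
contact_force: [-0.4, 0.3, 5.1]
width: 0.0075
```

```bash
python3 l.py
```

```text
lug above track mm -1.0243113082587518 horiz err mm [-0.5  0.3] F [-0.4  0.3  5.1] M [-0.06 -0.05  0.09] clk 13.07
shift [-1.  -0.6 -0.1] turn -0.7701694728860584 tilt [-0.0032  0.004  -1.    ] q6 1.18
```

Emit:
move_arm --rows '[[[0.7,-0.3,0],0,0],[[0.9,-0.3,0],0,0],[[0.9,-0.3,0],0,0]]'

```text
clock: 13.32
position: [0.4978, -0.3661, 0.1672]
ee_rot: [-0.401, -0.581, -0.404, 0.581]
contact_force: [-0.4, -0.3, 5.7]
width: 0.0074
```

```bash
python3 l.py
```

```text
lug above track mm -1.551805217235358 horiz err mm [-0.4  0.5] F [-0.4 -0.3  5.7] M [-0.02 -0.03  0.07] clk 13.32
shift [-1.5 -0.5 -0.3] turn -0.7701092642652778 tilt [-0.0026  0.0034 -1.    ] q6 1.18
```

Emit:
move_arm --rows '[[[0.8,-0.3,0],0.01,0],[[1.2,-0.3,0],0.015,0],[[1.5,-0.3,0],0.015,0],[[1.8,-0.3,0],0.015,0]]'

```text
clock: 13.65
position: [0.4976, -0.366, 0.1651]
ee_rot: [-0.397, -0.584, -0.4, 0.584]
contact_force: [1.0, -0.5, 2.2]
width: 0.0073
```

```bash
python3 l.py
```

```text
lug above track mm -3.655341002438833 horiz err mm [-0.3  0.4] F [ 1.  -0.5  2.2] M [-0.08 -0.16 -0.04] clk 13.65
shift [-3.7 -0.4 -0.3] turn -0.7851144243928445 tilt [-0.0025  0.0035 -1.    ] q6 1.2
```

Emit:
move_arm --rows '[[[0.5,-0.2,0],0,0],[[1.0,-0.2,0],0,0],[[1.5,-0.2,0],0,0],[[2.0,-0.2,0],0,0],[[2.0,-0.2,0],0,0]]'

```text
clock: 14.07
position: [0.4975, -0.366, 0.163]
ee_rot: [-0.397, -0.584, -0.4, 0.584]
contact_force: [2.3, -1.7, 2.2]
width: 0.007
```

```bash
python3 l.py
```

```text
lug above track mm -5.834067725629999 horiz err mm [-0.1  0.3] F [ 2.3 -1.7  2.2] M [-0.11 -0.34 -0.01] clk 14.07
shift [-5.8 -0.3 -0.3] turn -0.785128075105332 tilt [-0.0024  0.0035 -1.    ] q6 1.2
```

Emit:
move_arm --rows '[[[0.4,0,0],0,0],[[0.7,0,0],0,0],[[0.7,0,0],0,0],[[0.7,0,0],0,0]]'

```text
clock: 14.4
position: [0.4976, -0.366, 0.1629]
ee_rot: [0.397, 0.584, 0.4, -0.584]
contact_force: [0.9, -0.3, 5.3]
width: 0.0072
```

```bash
python3 l.py
```

```text
lug above track mm -5.897189695600741 horiz err mm [-0.3  0.4] F [ 0.9 -0.3  5.3] M [-0.04 -0.15 -0.02] clk 14.4
shift [-5.9 -0.4 -0.3] turn -0.7850550130764669 tilt [-0.0019  0.0031 -1.    ] q6 1.2
```

Emit:
move_arm --rows '[[[0,0,0],0,0],[[0,0,0],0,8],[[0,0,0],0,12],[[0,0,0],0,18],[[0,0,0],0,26],[[0,0,0],0,34],[[0,0,0],0,34]]' --force 20

```text
clock: 14.98
position: [0.4973, -0.3659, 0.1625]
ee_rot: [-0.397, -0.584, -0.4, 0.584]
contact_force: [0.8, 0.7, -0.2]
width: 0.0339
```

```bash
python3 l.py; python3 - <<'E'
from h import *
im=save('wrist','w11.png')
E
```

```text
lug above track mm -6.304805341213582 horiz err mm [0.1 0.2] F [ 0.8  0.7 -0.2] M [-0.03  0.02 -0.  ] clk 14.98
shift [-6.3 -0.  -0.2] turn -0.7850640805158964 tilt [-0.0028  0.0037 -1.    ] q6 1.2
```

View pics/w11.png

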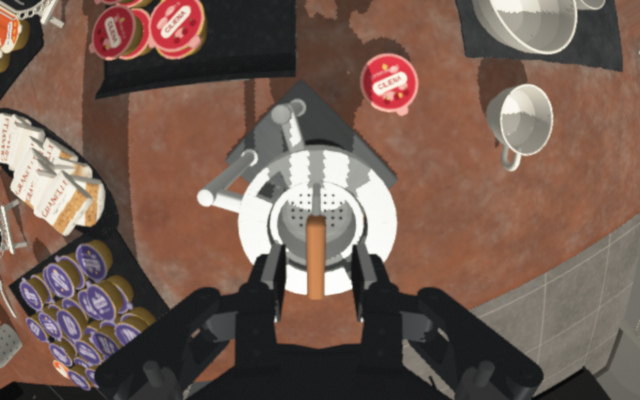

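Released cleanly: the bar, spanning (316,218) to (316,298), stands free between the fingers, and the rim sits inside the collar. Next I raise the arm straight up.

Emit:
move_arm --rows '[[[-8,0,0],0,34],[[-25,0,0],0,34],[[-50,0,0],0,34],[[-80,0,0],0,34],[[-100,0,0],0,34],[[-100,-60,0],0,34],[[-100,-60,0],0,34],[[-100,-60,0],0,34]]'

```text
clock: 15.7
position: [0.4386, -0.3428, 0.2646]
ee_rot: [-0.397, -0.584, -0.4, 0.585]
contact_force: [0.7, 0.4, -0.3]
width: 0.0342
```

```bash
python3 - <<'E'
from h import *
s=manip.get_state();c=viewer.get_calibration('wrist');im=save('wrist','w12.png')
cv2.imwrite('pics/sd12.png',cv2.resize(viewer.get_image('side')[120:200,265:360,::-1],None,fx=6,fy=6,interpolation=cv2.INTER_CUBIC))
f=[.498,-.3642]
print(proj('wrist',[*f,.146],c),s['contact_force'],s['clock'])
cr=im[60:240,220:420,::-1];cv2.imwrite('pics/w12c.png',cv2.resize(cr,None,fx=3.3,fy=3.3,interpolation=cv2.INTER_CUBIC))
E
```

```text
[318.02560914 117.5345659 ] [ 0.70245902  0.38979008 -0.34169073] 15.7
```

View pics/w12c.png

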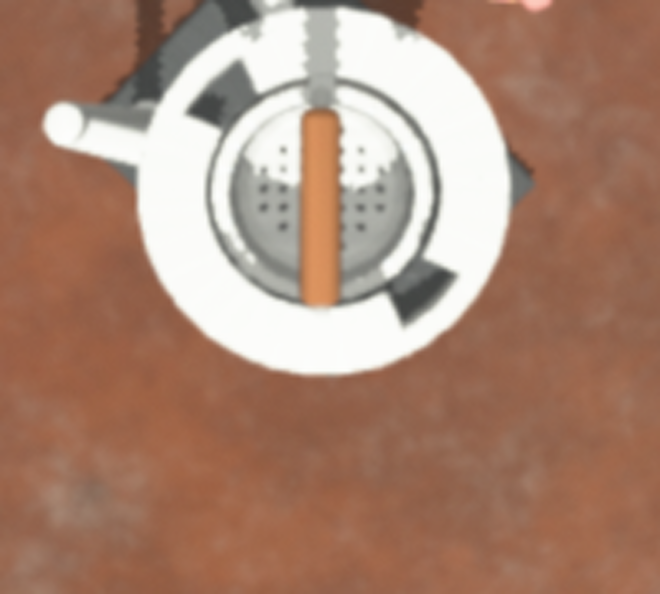

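View pics/sd12.png

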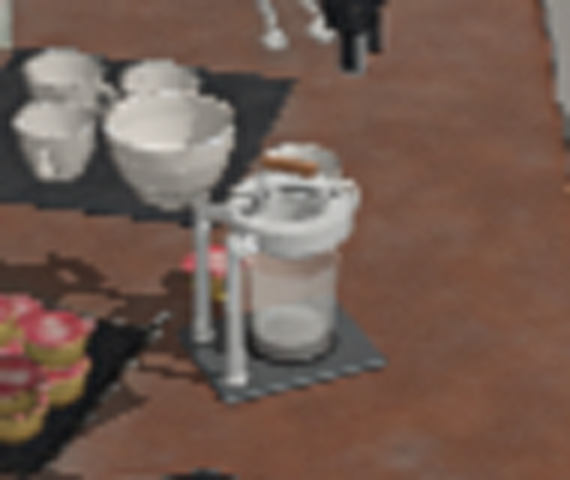

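```bash
python3 - <<'E'
from h import *
f=lambda u,v,z:atz('wrist',(220+u/3.3,60+v/3.3),z)
for z in (.1875,.193):
    a,b=f(320,109,z),f(320.5,306,z);print(z,np.linalg.norm(a-b),(a+b)/2)
l,r=f(213,190,.1355),f(434,190,.1355);print((l+r)/2,np.linalg.norm(l-r))
s=manip.get_state();print(s['clock'],s['qd'].round(3))
print(manip.sign_off())
E
```

```text
0.1875 0.046588652529215534 [ 0.50001691 -0.3647556   0.1875    ]
0.193 0.04551849537234296 [ 0.50041368 -0.36494548  0.193     ]
[ 0.50107735 -0.36582487  0.1355    ] 0.06266631766773349
15.8 [ 0.007  0.027 -0.019  0.002 -0.012  0.001]
the job is handed in; nothing more can be done
None
```

The strainer hangs in the collar with its lugs down in the locking notches. I handed the job in at about 15.8 s of the 58 s allowed; no verdict is reported back.

**What I did:** I gripped the bar, lifted the strainer and carried it to the stand. I lowered the lugs through the gaps until I felt the track, then turned it clockwise under about 7 N of downward contact. The lugs began to drop about 44° from the gaps. I pressed them down to a hard stop, let go and backed off.

**Last checks:**
- **Depth:** the lugs stopped about 5.45 mm below the felt track, against the nominal 5.5 mm.
- **Forces:** the highest downward contact I read was about 7.5 N, and moments stayed at or below 0.34 N·m. These readings came at the end of each move, so short peaks in between were not measured.
- **Release:** the wrist force was close to zero after release. The pictures show the strainer level and centred in the collar, and the tumbler and jam cup undisturbed.
- **Small disagreement:** the bar measured 46.6 mm in the last wrist picture instead of 48 mm. Its centre came out about 2 mm off the collar axis, and a rough rim reading by eye gave about 3.5 mm. I put both down to calibration error and hand-read pixels, because the rim looks centred in the opening.

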